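# Nest the dosing cups on their mats in the laundry room

## Robot

A 6-joint arm with a two-finger parallel gripper is mounted at the origin on the work surface. World frame = base frame: x ahead of the robot, y to its left, z up, the work surface at z = 0. Lengths are in m, angles in rad, forces in N, time in s.
With the tool pointing down it reaches from about 0.275 to 0.85 m from the base axis. Payload 19 kg.
Tool frame: the origin (TCP) lies midway between the tips of the shut fingers; the grasp point (between the pads) lies 19 mm behind it (r.grip_depth is the distance from the TCP to the grasp point, in m); z points along the fingers, y is the line along which they close (so a half turn about z gives the same grasp; the last joint's range is limited). The gripper opens to 85 mm and grips with 20 to 120 N. Pads are 22 mm wide; open, the fingers measure 114 mm over their backs; the gripper's body (76 mm by 85 mm) begins 54 mm behind the grasp point. The pads swing forward as they close: fully open they stand 13 mm farther back than shut.
Start: joints at [-1.418, 0.15, 1.437, -0, 1.554, -0.134], TCP at [0.163, -0.551, 0.231] pointing down, gripper open.
Joint ranges: [-2.8, 2.8], [-0.68, 2.1], [0.12, 2.68], [-1.39, 4.53], [0.16, 2.79], [-2.81, 2.81]. Speed limits (rad/s): [1.89, 1.89, 2.22, 3.01, 3.01, 3.01].

## Interface

Orientations are given as a unit quaternion [x, y, z, w].
In Python, from station import r gives the robot as it stands. The module is installed in compiled form; this text tells all that it offers.
- The arm moves only by the tool jog_arm, never from a script. Its argument "moves" is a list of rows, each a list of 7 numbers: the shift along the tool's x, y, z in mm, then the turn, a rotation vector about the tool's x, y, z in degrees, then the opening, from 0 (shut) to 1 (fully open). A call has 1 to 12 rows; each row is the pose to reach, as a shift and turn from the pose commanded when the call began, along the tool's axes at that moment; what a row does not reach only later rows make up. A row lasts 1/10 s, in which the tool goes at most 50 mm and 8.59 degrees, less where a joint would pass 70% of its speed; a pose out of reach is approached as far as the arm can. A call with a gripper value outside its range is refused whole. The fingers move at their own pace and stop on an object; "squeeze" is the grip in N (left out, the last holds). Time passes only in rows, so rows that repeat a pose let the fingers close. It gives the time, the measured TCP pose, the force, the opening and the grip force at its end, in the units of the state.
- r.read_state(): the state, without advancing time (a new reading comes with each control period).
- r.get_image(name): name is "scene" or "top" or "wrist"; returns a dict with "image" (480x640x3 uint8, blue, green, red), "intrinsics" (3x3 intrinsics, pixels), "position" and "orientation" of the camera in the world; the wrist camera has in their place "T_tool_cam" (4x4, takes a point from camera to tool coordinates, whose origin is the TCP and whose axes are the flange's). Camera axes: x right, y down, z forward; pixel columns grow to the right and rows downward; lengths in m; the calibration is good to about 2 mm. A picture is of the moment at which its call begins: read the wrist's pose just before it. There is no depth.
- r.sign_off(): hands the job in; it is judged then, once.
The state is a dict: "t": time; "joints": joint angles; "qd": joint speeds; "joint_torque": joint torques, N m; "tool_pos": TCP position; "orientation": TCP orientation; "ft_force": force on the tool from outside, world axes, zero at the start; "wrist_torque": the same for the moment, N m; "grip_width": finger opening in m; "gripper_force": force on a finger pad.
Only numpy, scipy, OpenCV 4.12 (cv2) and the standard library are available. Lean on these libraries where they do the work, as an engineer would, in place of code of your own. Each camera call takes 0.05 s, during which the arm holds its last target. There are 200 camera calls.

## Task

Put the dosing cups away upside down, as they stand now, each colour nested in the middle of the mat of its own colour. On the blue mat stand the small blue cup first, then put the medium blue cup over it and the large blue cup over both; on the orange mat stand the medium orange cup and put the large orange cup over it. All cups must end flat on their mats and let go, and the brush, the soap and the white tub must be left where they are.

Things in the scene. Friction and masses are not known exactly. Their poses are not given: they have to be found in the camera images.
- blue_small: The small blue dosing cup: round tapered plastic, no handle, standing upside down (mouth down, flat closed top up). 36 mm across the mouth, 28 mm across the closed top, 42 mm high, walls 3 mm, about 16 g. Origin: centre of its mouth (its underside as it stands); z up through the closed top. Grip it from above, across its outside.
- blue_medium: The medium blue dosing cup: round tapered plastic, no handle, standing upside down (mouth down, flat closed top up). 53 mm across the mouth, 44 mm across the closed top, 54 mm high, walls 3 mm, about 26 g. Inside it is 47 mm wide at the mouth and 51 mm deep; 5 mm to spare round a small cup. Origin: centre of its mouth (its underside as it stands); z up through the closed top. Grip it from above, across its outside.
- blue_large: The large blue dosing cup: round tapered plastic, no handle, standing upside down (mouth down, flat closed top up). 70 mm across the mouth, 60 mm across the closed top, 66 mm high, walls 3 mm, about 40 g. Inside it is 64 mm wide at the mouth and 63 mm deep; 5 mm to spare round a medium cup. Origin: centre of its mouth (its underside as it stands); z up through the closed top. Grip it from above, across its outside.
- orange_medium: The medium orange dosing cup: round tapered plastic, no handle, standing upside down (mouth down, flat closed top up). 53 mm across the mouth, 44 mm across the closed top, 54 mm high, walls 3 mm, about 26 g. Inside it is 47 mm wide at the mouth and 51 mm deep; 5 mm to spare round a small cup. Origin: centre of its mouth (its underside as it stands); z up through the closed top. Grip it from above, across its outside.
- orange_large: The large orange dosing cup: round tapered plastic, no handle, standing upside down (mouth down, flat closed top up). 70 mm across the mouth, 60 mm across the closed top, 66 mm high, walls 3 mm, about 40 g. Inside it is 64 mm wide at the mouth and 63 mm deep; 5 mm to spare round a medium cup. Origin: centre of its mouth (its underside as it stands); z up through the closed top. Grip it from above, across its outside.
- blue_mat: The blue mat: a round, flat, blue silicone mat with a thin white ring drawn near its edge, 100 mm in diameter, 5 mm thick, stuck to the worktop. Origin at the centre of its underside, on the worktop (its upper face is 5 mm above); z up.
- orange_mat: The orange mat: a round, flat, orange silicone mat with a thin white ring drawn near its edge, 100 mm in diameter, 5 mm thick, stuck to the worktop. Origin at the centre of its underside, on the worktop (its upper face is 5 mm above); z up.
- brush: Bystander, not to be disturbed: a wooden scrubbing brush, bristles down, 95 mm (its x) by 52 mm (its y), 34 mm high, loose. Origin at the centre of its underside; z up.
- soap: Bystander, not to be disturbed: a pale green bar of soap in a grey dish, 85 mm (its x) by 58 mm (its y), 30 mm high, loose. Origin at the centre of its underside; z up.
- tub: Bystander, not to be disturbed: a round white tub of stain remover with a green lid, 76 mm in diameter, 60 mm high, loose, beyond the cups. Origin at the centre of its underside; z up.
Mind the look-alikes: they are no part of the job. Leave any pink look-alike of the orange_medium alone. What is shaped like the orange_large but pink is not meant.

How it is judged:
At the end, for the whole second after the job is handed in: All cups at rest, released, mouth down, upright within 0.1 rad, rim flat on their own colour's mat (origin under 10 mm above the mat's; 5 when flat). Large cups within 15 mm of their mat's centre, smaller ones within 22 mm, and each within 9 mm of the centre of the next cup over it (z of each of blue_small, blue_medium, blue_large in the frame of blue_mat below 0.01 m and angle between each of blue_small, blue_medium, blue_large, orange_medium, orange_large's own z axis and vertical below 0.1 rad and linear speed of each of blue_small, blue_medium, blue_large, orange_medium, orange_large below 0.02 m/s and horizontal distance between each of blue_small, blue_medium and blue_mat below 0.022 m and horizontal distance between blue_large and blue_mat below 0.015 m and z of each of orange_medium, orange_large in the frame of orange_mat below 0.01 m and horizontal distance between orange_medium and orange_mat below 0.022 m and horizontal distance between orange_large and orange_mat below 0.015 m and horizontal distance between blue_small and blue_medium below 0.009 m and horizontal distance between blue_medium and blue_large below 0.009 m and horizontal distance between orange_medium and orange_large below 0.009 m); the robot touches nothing.
It fails at once if the scrubbing brush is shifted by more than 25 mm or knocked over (distance of brush from where it was at the start of the episode above 0.025 m or angle between brush's own z axis and vertical above 0.5 rad).
It fails at once if the soap in its dish is shifted by more than 25 mm or knocked over (distance of soap from where it was at the start of the episode above 0.025 m or angle between soap's own z axis and vertical above 0.5 rad).
It fails at once if the white tub is shifted by more than 25 mm or knocked over (distance of tub from where it was at the start of the episode above 0.025 m or angle between tub's own z axis and vertical above 0.5 rad).
It also fails if it takes over 128 s, if anything falls off the work surface, if the arm or the gripper's body presses on something with over 40 N, if the wrist force passes 120 N, or if a joint passes its speed limit or range.

## Working session

There is one attempt and no reset: what is moved stays moved. The work goes in short steps, Python scripts to look and compute and a tool call to move; the robot and the scene stay as the last step left them, time stands still between calls to the robot, and variables do not carry over. Pictures are saved under pics/ and viewed, at most 15 in all, crops included, and the job is handed in when it is done.

Besides the shell and the picture viewer there is one more tool, called after ">>>" by a JSON object that holds its "fn" and its "kwargs". jog_arm: Moves the arm, as the interface text tells. Its arguments: {"type":"object","properties":{"moves":{"type":"array"},"squeeze":{"type":"number"}},"required":["moves"]}

```bash
mkdir -p pics; python3 - <<'E'
from station import r
import cv2
s=r.read_state(); print(s['t'],s['tool_pos'],s['orientation'],s['grip_width'])
for n in ['scene','top']:
    d=r.get_image(n); cv2.imwrite(f'pics/{n}0.png',d['image']); print(n,d['intrinsics'],d['position'],d['orientation'])
s=r.get_image('wrist'); print(s['T_tool_cam'])
E
```

```text
0.0 [ 0.16262007 -0.55129744  0.23071137] [ 9.89734904e-01  1.42914308e-01  4.05604453e-06 -5.66494469e-04] 0.08516638225957684
scene [[461.69004049   0.         317.30054214]
 [  0.         461.69004049 242.20015862]
 [  0.           0.           1.        ]] [ 0.99254688 -0.62271673  0.66133488] [ 0.85623659  0.28679876 -0.14184386 -0.40556836]
top [[579.51593039   0.         329.73739009]
 [  0.         579.51593039 240.26504514]
 [  0.           0.           1.        ]] [ 0.46104779 -0.03488458  1.42507121] [-0.69914918  0.71441006 -0.0235706   0.01590964]
[[ 6.29540397e-05 -9.62167002e-01 -2.72460377e-01  7.02911316e-02]
 [ 9.99999997e-01  4.73693967e-05  6.37772335e-05  3.03923379e-04]
 [-4.84580659e-05 -2.72460380e-01  9.62167002e-01 -1.42122084e-01]
 [ 0.00000000e+00  0.00000000e+00  0.00000000e+00  1.00000000e+00]]
```

View pics/top0.png

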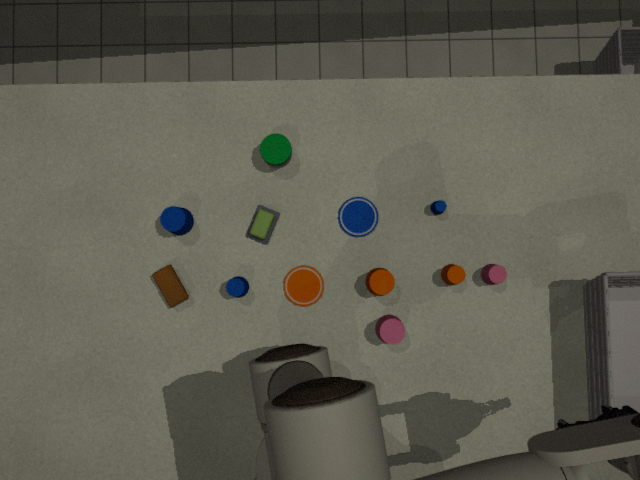

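View pics/scene0.png

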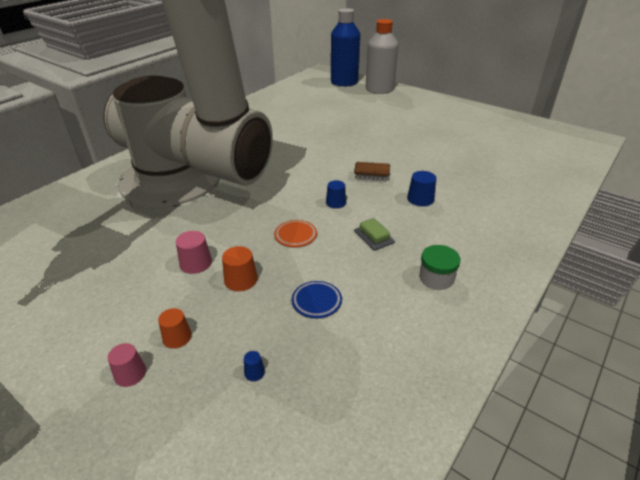

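The top view shows these candidates:
- Blue cups: small (439,207), medium (237,287), large (177,220).
- Orange cups: large (380,282), medium (453,274).
- Pink decoys to leave alone: medium (494,274), large (391,330).
- Mats: blue (358,216), orange (304,285).

Next I'll measure them by fitting silhouettes.

```bash
cat > h.py <<'E'
import numpy as np, cv2
from scipy.spatial.transform import Rotation as R
from scipy.optimize import least_squares
from station import r
DIM=dict(s=(.036,.028,.042),m=(.053,.044,.054),l=(.070,.060,.066),mat=(.1,.1,.005),tub=(.076,.076,.06))
A=np.linspace(0,2*np.pi,60)
def cam(name):
    st=r.read_state(); d=r.get_image(name)
    if name=='wrist':
        T=np.eye(4); T[:3,:3]=R.from_quat(st['orientation']).as_matrix(); T[:3,3]=st['tool_pos']
        M=T@d['T_tool_cam']
    else:
        M=np.eye(4); M[:3,:3]=R.from_quat(d['orientation']).as_matrix(); M[:3,3]=d['position']
    return d['image'],d['intrinsics'],M
def proj(P,K,M):
    p=(P-M[:3,3])@M[:3,:3]; p=p@K.T; return p[:,:2]/p[:,2:]
def unproj(uv,z,K,M):
    d=M[:3,:3]@np.linalg.inv(K)@np.array([*uv,1]); return M[:3,3]+d*(z-M[2,3])/d[2]
def sil(xy,kind,K,M,z0=0):
    a,b,h=DIM[kind]; c=np.c_[np.cos(A),np.sin(A),0*A]
    P=np.r_[c*a/2+[*xy,z0],c*b/2+[*xy,z0+h]]
    return cv2.convexHull(proj(P,K,M).astype(np.float32))
def mask(img,col):
    h,s,v=cv2.split(cv2.cvtColor(img,cv2.COLOR_BGR2HSV))
    lo,hi={'b':(105,130),'o':(4,18),'g':(50,80)}[col]
    m=((h>=lo)&(h<=hi)&(s>130)&(v>45)).astype(np.uint8)
    return cv2.morphologyEx(m,cv2.MORPH_CLOSE,np.ones((5,5)))
def blob(m,uv):
    n,l,st,c=cv2.connectedComponentsWithStats(m)
    k=1+np.argmin(np.hypot(*(c[1:]-uv).T)+1e3*(st[1:,4]<40)); return (l==k).astype(np.uint8)
def fit(b,kind,K,M,z0=0):
    cs,_=cv2.findContours(b,cv2.RETR_EXTERNAL,cv2.CHAIN_APPROX_NONE)
    H=cv2.convexHull(max(cs,key=cv2.contourArea)); 
    ce=lambda c:(lambda m:np.array([m['m10'],m['m01']])/m['m00'])(cv2.moments(c))
    t=ce(H); x0=unproj(t,z0,K,M)[:2]
    s=least_squares(lambda x:ce(sil(x,kind,K,M,z0))-t,x0,diff_step=1e-3,x_scale=.01)
    return s.x, cv2.contourArea(H)/cv2.contourArea(sil(s.x,kind,K,M,z0))
OBJ=dict(blue_small=('b','s'),blue_medium=('b','m'),blue_large=('b','l'),orange_medium=('o','m'),orange_large=('o','l'),blue_mat=('b','mat'),orange_mat=('o','mat'),tub=('g','tub'))
E
python3 - <<'E'
from h import *
top=dict(blue_small=(439,207),blue_medium=(237,287),blue_large=(177,220),orange_medium=(453,274),orange_large=(380,282),blue_mat=(358,216),orange_mat=(304,285),tub=(276,149))
scn=dict(blue_small=(253,366),blue_medium=(336,193),blue_large=(422,188),orange_medium=(174,328),orange_large=(239,268),blue_mat=(316,298),orange_mat=(296,233))
for n,D in (('top',top),('scene',scn)):
    img,K,M=cam(n)
    for o,uv in D.items():
        c,k=OBJ[o]; x,a=fit(blob(mask(img,c),uv),k,K,M); print(n,o,x.round(4),round(a,2))
        if n=='top': cv2.polylines(img,[sil(x,k,K,M).astype(int)],1,(255,255,255),1)
    if n=='top':
        for uv in [(263,224),(171,286),(494,274),(391,330)]: print(uv,unproj(uv,.04,K,M).round(3))
        cv2.imwrite('pics/top1.png',cv2.resize(img[130:360,140:540],(800,460)))
E
```

```text
top blue_small [ 0.6192 -0.3237] 0.46
top blue_medium [0.4322 0.1762] 0.85
top blue_large [0.597  0.3185] 0.87
top orange_medium [ 0.4507 -0.3481] 0.91
top orange_large [ 0.4368 -0.1699] 0.94
top blue_mat [ 0.5976 -0.1215] 0.93
top orange_mat [0.4311 0.0162] 0.96
top tub [0.7629 0.0762] 0.78
(263, 224) [0.581 0.108 0.04 ]
(171, 286) [0.438 0.329 0.04 ]
(494, 274) [ 0.449 -0.442  0.04 ]
(391, 330) [ 0.322 -0.192  0.04 ]
scene blue_small [ 0.6192 -0.3202] 0.79
scene blue_medium [0.4334 0.176 ] 0.78
scene blue_large [0.5976 0.3191] 0.85
scene orange_medium [ 0.4532 -0.3493] 0.91
scene orange_large [ 0.4392 -0.171 ] 0.92
scene blue_mat [ 0.603  -0.1268] 0.76
scene orange_mat [0.4341 0.014 ] 0.87
```

View pics/top1.png

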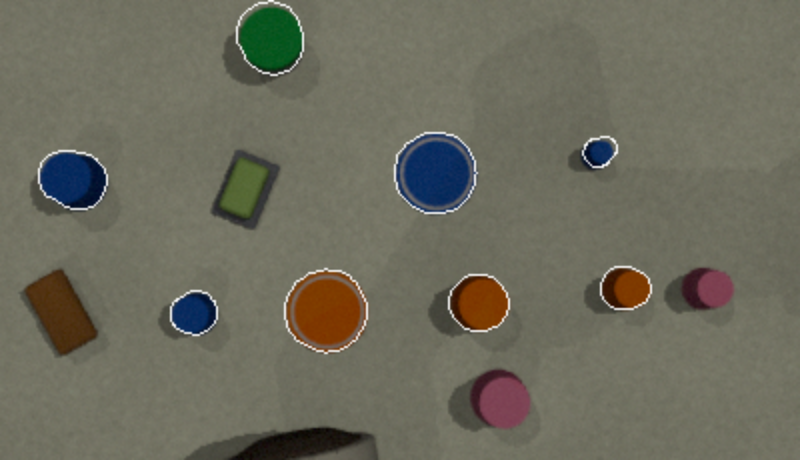

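The outlines match and the seven candidates are told apart: dark blue and orange cups against the pink ones at crop (708,288) and (500,398). First move: hover over the small blue cup with the tool squared to the world axes.

>>> {"fn": "jog_arm", "kwargs": {"moves": [[502, -92, 60, 0, 0, 16.4, 1], [502, -92, 60, 0, 0, 16.4, 1], [502, -92, 60, 0, 0, 16.4, 1], [502, -92, 60, 0, 0, 16.4, 1], [502, -92, 60, 0, 0, 16.4, 1], [502, -92, 60, 0, 0, 16.4, 1], [502, -92, 60, 0, 0, 16.4, 1], [502, -92, 60, 0, 0, 16.4, 1], [502, -92, 60, 0, 0, 16.4, 1], [502, -92, 60, 0, 0, 16.4, 1], [502, -92, 60, 0, 0, 16.4, 1], [502, -92, 60, 0, 0, 16.4, 1]], "squeeze": 20}}

```text
t: 1.45
tool_pos: [0.6204, -0.3188, 0.1697]
orientation: [1.0, 0.002, -0.001, -0.001]
ft_force: [0.2, 0.1, 1.2]
grip_width: 0.0857
gripper_force: 0.0
```

```bash
cat > look.py <<'E'
import sys
from h import *
o=sys.argv[1]; g=np.array([float(sys.argv[2]),float(sys.argv[3])]); z0=float(sys.argv[4]) if len(sys.argv)>4 else 0
img,K,M=cam('wrist'); c,k=OBJ[o]
h,s,v=cv2.split(cv2.cvtColor(img,cv2.COLOR_BGR2HSV)); lo,hi={'b':(100,135),'o':(2,18)}[c]
m=((h>=lo)&(h<=hi)&(s>110)&(v>15)).astype(np.uint8); m=cv2.morphologyEx(m,cv2.MORPH_CLOSE,np.ones((7,7)))
b=blob(m,proj(np.array([[*g,z0+.02]]),K,M)[0]); x,a=fit(b,k,K,M,z0)
st=r.read_state(); Rt=R.from_quat(st['orientation']).as_matrix(); e=np.array([*x,z0])-st['tool_pos']
print('xy',x.round(4),'area',round(a,3),'tool delta mm',(Rt.T@e*1000).round(1),'rotvec',(R.from_quat([1,0,0,0]).inv()*R.from_matrix(Rt)).as_rotvec(True).round(2),'z',st['tool_pos'][2].round(4),'box',cv2.boundingRect(b))
if len(sys.argv)>5:
    cv2.polylines(img,[sil(x,k,K,M,z0).astype(int)],1,(255,255,255),1); cv2.imwrite(sys.argv[5],img)
E
python3 look.py blue_small .619 -.322 0 pics/w1.png
```

```text
xy [ 0.6197 -0.3217] area 0.855 tool delta mm [  0.9   1.7 170.2] rotvec [ 0.05 -0.07 -0.16] z 0.1702 box (304, 196, 40, 51)
```

View pics/w1.png

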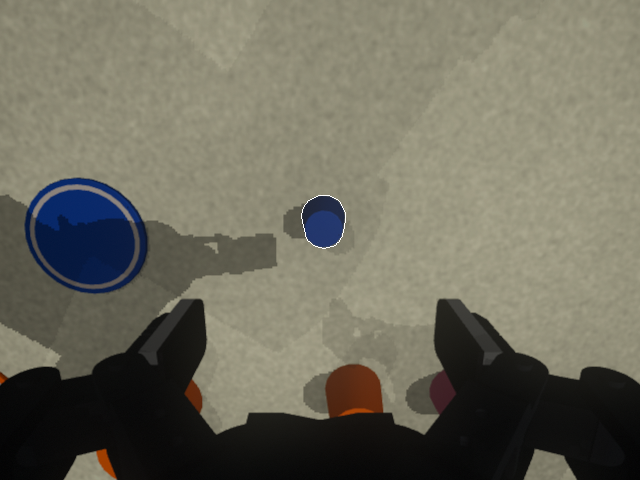

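The small blue cup is at (324,222), between the fingers and with a good fit. The blue mat is at (86,236). I'll descend and grip.

>>> {"fn": "jog_arm", "kwargs": {"moves": [[1, 2, 40, 0, 0, 0, 1], [1, 2, 80, 0, 0, 0, 1], [1, 2, 120, 0, 0, 0, 1], [1, 2, 145, 0, 0, 0, 1], [1, 2, 160, 0, 0, 0, 1], [1, 2, 160, 0, 0, 0, 1], [1, 2, 160, 0, 0, 0, 0], [1, 2, 160, 0, 0, 0, 0], [1, 2, 160, 0, 0, 0, 0], [1, 2, 160, 0, 0, 0, 0], [1, 2, 160, 0, 0, 0, 0], [1, 2, 160, 0, 0, 0, 0]], "squeeze": 20}}

```text
t: 2.7
tool_pos: [0.6196, -0.3235, 0.0126]
orientation: [1.0, 0.0, 0.001, 0.0]
ft_force: [-0.9, -0.2, 6.7]
grip_width: 0.0316
gripper_force: 19.5
```

```bash
python3 look.py blue_mat .6 -.123 0
```

```text
xy [ 0.6064 -0.3235] area 0.228 tool delta mm [-13.2   0.   12.5] rotvec [-0.05  0.08 -0.04] z 0.0125 box (278, 257, 85, 125)
```

>>> {"fn": "jog_arm", "kwargs": {"moves": [[0, 0, -30, 0, 0, 0, 0], [0, 0, -70, 0, 0, 0, 0], [0, 0, -110, 0, 0, 0, 0], [0, 0, -150, 0, 0, 0, 0], [0, -40, -160, 0, 0, 0, 0], [-40, -80, -160, 0, 0, 0, 0], [-70, -100, -160, 0, 0, 0, 0], [-70, -100, -160, 0, 0, 0, 0], [-70, -100, -160, 0, 0, 0, 0]]}}

```text
t: 3.65
tool_pos: [0.549, -0.223, 0.1724]
orientation: [1.0, 0.001, 0.001, 0.0]
ft_force: [0.8, -0.3, -0.4]
grip_width: 0.032
gripper_force: 20.1
```

```bash
python3 look.py blue_mat .6 -.123 0 pics/w2.png; python3 -c "
from station import r; print(r.read_state()['grip_width'])"
```

```text
xy [ 0.6016 -0.1243] area 0.961 tool delta mm [ 51.9 -99.4 172.1] rotvec [-0.04  0.08 -0.03] z 0.1722 box (131, 84, 127, 129)
0.032308798579741095
```

View pics/w2.png

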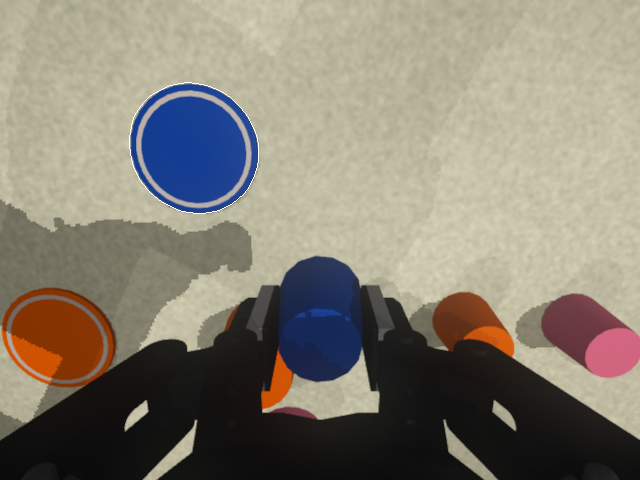

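The blue mat is at (194,148), giving world (0.6016, -0.1243). The cup is held upright at (320,318). Setting it down.

>>> {"fn": "jog_arm", "kwargs": {"moves": [[26, -50, 10, 0, 0, 0, 0], [52, -99, 30, 0, 0, 0, 0], [52, -99, 70, 0, 0, 0, 0], [52, -99, 110, 0, 0, 0, 0], [52, -99, 140, 0, 0, 0, 0], [52, -99, 148, 0, 0, 0, 0], [52, -99, 154, 0, 0, 0, 0], [52, -99, 154, 0, 0, 0, 0], [52, -99, 154, 0, 0, 0, 0]]}}

```text
t: 4.6
tool_pos: [0.6021, -0.1249, 0.0189]
orientation: [1.0, 0.0, 0.001, 0.0]
ft_force: [-0.2, 0.5, 0.3]
grip_width: 0.032
gripper_force: 20.5
```

>>> {"fn": "jog_arm", "kwargs": {"moves": [[0, 0, 1, 0, 0, 0, 0], [0, 0, 2, 0, 0, 0, 0], [0, 0, 2, 0, 0, 0, 0.5], [0, 0, 2, 0, 0, 0, 1], [0, 0, 2, 0, 0, 0, 1], [0, 0, 2, 0, 0, 0, 1], [0, 0, -30, 0, 0, 0, 1], [0, 0, -70, 0, 0, 0, 1], [0, 0, -120, 0, 0, 0, 1], [-40, 0, -155, 0, 0, 0, 1], [-60, 0, -155, 0, 0, 0, 1], [-60, 0, -155, 0, 0, 0, 1]]}}

```text
t: 5.8
tool_pos: [0.5396, -0.1244, 0.174]
orientation: [1.0, 0.0, 0.001, 0.0]
ft_force: [0.8, -0.0, 0.0]
grip_width: 0.0849
gripper_force: 0.0
```

```bash
cat > both.py <<'E'
# cup standing on its same-coloured mat: brighten and view only
import sys
from h import *
img,K,M=cam('wrist'); k=sys.argv[1]; st=r.read_state(); print(st['tool_pos'].round(4))
x=np.array([float(sys.argv[2]),float(sys.argv[3])])
p=proj(np.array([[*x,.03]]),K,M)[0].astype(int)
cv2.polylines(img,[sil(x,k,K,M,.005).astype(int)],1,(255,255,255),1)
a=cv2.convertScaleAbs(img,alpha=1.6); x0,y0=max(p[0]-130,0),max(p[1]-100,0)
print('crop origin',x0,y0); cv2.imwrite(sys.argv[4],cv2.resize(a[y0:y0+200,x0:x0+260],None,fx=2.5,fy=2.5))
E
python3 both.py s .6016 -.1243 pics/w3.png
```

```text
[ 0.5405 -0.1244  0.1732]
crop origin 189 40
```

View pics/w3.png

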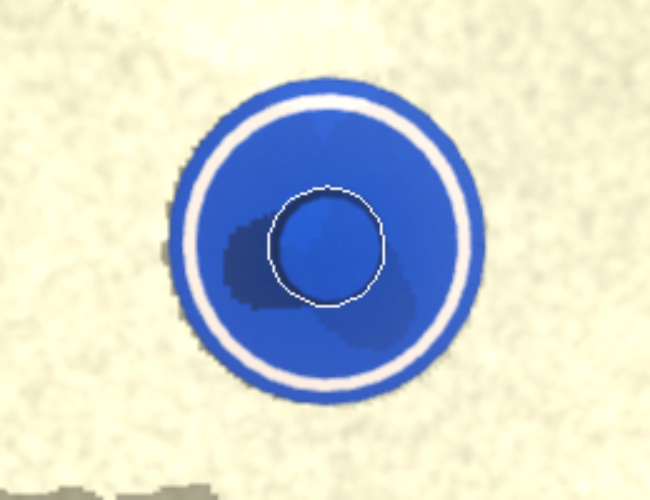

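The small cup stands centred on the mat, with its outline coinciding with the prediction. Next is the medium blue cup.

>>> {"fn": "jog_arm", "kwargs": {"moves": [[-107, -300, 0, 0, 0, 0, 1], [-107, -300, 0, 0, 0, 0, 1], [-107, -300, 0, 0, 0, 0, 1], [-107, -300, 0, 0, 0, 0, 1], [-107, -300, 0, 0, 0, 0, 1], [-107, -300, 0, 0, 0, 0, 1], [-107, -300, 0, 0, 0, 0, 1], [-107, -300, 0, 0, 0, 0, 1], [-107, -300, 0, 0, 0, 0, 1]]}}

```text
t: 6.75
tool_pos: [0.4341, 0.176, 0.1718]
orientation: [1.0, 0.001, -0.0, 0.0]
ft_force: [0.2, -0.4, 0.1]
grip_width: 0.0849
gripper_force: 0.0
```

```bash
python3 look.py blue_medium .433 .176
```

```text
xy [0.4355 0.173 ] area 0.927 tool delta mm [  1.4   2.4 171.9] rotvec [-0.02 -0.04 -0.04] z 0.1719 box (293, 183, 63, 77)
```

>>> {"fn": "jog_arm", "kwargs": {"moves": [[1, 2, 40, 0, 0, 0, 1], [1, 2, 80, 0, 0, 0, 1], [1, 2, 120, 0, 0, 0, 1], [1, 2, 145, 0, 0, 0, 1], [1, 2, 160, 0, 0, 0, 1], [1, 2, 160, 0, 0, 0, 1], [1, 2, 160, 0, 0, 0, 0], [1, 2, 160, 0, 0, 0, 0], [1, 2, 160, 0, 0, 0, 0], [1, 2, 160, 0, 0, 0, 0], [1, 2, 160, 0, 0, 0, 0], [1, 2, 160, 0, 0, 0, 0]]}}

```text
t: 8.0
tool_pos: [0.4356, 0.1737, 0.0136]
orientation: [1.0, 0.0, 0.001, -0.0]
ft_force: [-0.4, -2.3, 6.7]
grip_width: 0.0477
gripper_force: 19.6
```

>>> {"fn": "jog_arm", "kwargs": {"moves": [[0, 0, -30, 0, 0, 0, 0], [0, 0, -70, 0, 0, 0, 0], [0, 0, -110, 0, 0, 0, 0], [0, 0, -150, 0, 0, 0, 0], [0, 0, -170, 0, 0, 0, 0], [0, 0, -170, 0, 0, 0, 0]]}}

```text
t: 8.6
tool_pos: [0.436, 0.1739, 0.1861]
orientation: [1.0, 0.0, 0.003, -0.001]
ft_force: [0.4, 0.0, -1.0]
grip_width: 0.0481
gripper_force: 21.4
```

```bash
cat > held.py <<'E'
# where the held cup sits relative to the tool, from a wrist picture
import sys
from h import *
k,c=sys.argv[1:3]; h0=float(sys.argv[3]) # expected drop of cup's origin below TCP, mm
img,K,M=cam('wrist'); st=r.read_state(); p=st['tool_pos']; h,s,v=cv2.split(cv2.cvtColor(img,cv2.COLOR_BGR2HSV)); lo,hi={'b':(100,135),'o':(2,18)}[c]
m=((h>=lo)&(h<=hi)&(s>110)&(v>15)).astype(np.uint8)
S=sil(p[:2],k,K,M,p[2]-h0/1000); 
b=blob(m,cv2.moments(S)['m10']/cv2.moments(S)['m00']*np.array([1,0])+cv2.moments(S)['m01']/cv2.moments(S)['m00']*np.array([0,1]))
print('tool',p.round(4),'grip',st['grip_width'],'pred box',cv2.boundingRect(S),'seen box',cv2.boundingRect(b))
cv2.polylines(img,[S.astype(int)],1,(255,255,255),1); cv2.imwrite(sys.argv[4],cv2.convertScaleAbs(img,alpha=1.5))
E
python3 held.py m b 12 pics/w4.png
```

```text
tool [0.4354 0.1738 0.184 ] grip 0.04795437617484323 pred box (247, 237, 146, 193) seen box (248, 238, 145, 185)
```

View pics/w4.png

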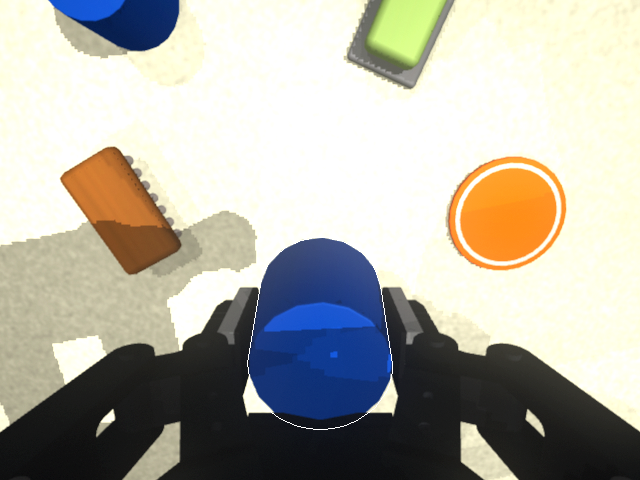

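The medium cup is held upright and centred (box 248–393). Moving over the blue mat.

>>> {"fn": "jog_arm", "kwargs": {"moves": [[166, 298, 0, 0, 0, 0, 0], [166, 298, 0, 0, 0, 0, 0], [166, 298, 0, 0, 0, 0, 0], [166, 298, 0, 0, 0, 0, 0], [166, 298, 0, 0, 0, 0, 0], [166, 298, 0, 0, 0, 0, 0], [166, 298, 0, 0, 0, 0, 0], [166, 298, 0, 0, 0, 0, 0], [166, 298, 40, 0, 0, 0, 0], [166, 298, 80, 0, 0, 0, 0], [166, 298, 100, 0, 0, 0, 0], [166, 298, 100, 0, 0, 0, 0]]}}

```text
t: 9.85
tool_pos: [0.5989, -0.1233, 0.0785]
orientation: [1.0, 0.0, -0.003, -0.001]
ft_force: [-1.1, -0.1, -0.2]
grip_width: 0.0479
gripper_force: 21.4
```

>>> {"fn": "jog_arm", "kwargs": {"moves": [[0, 0, 0, 0, 0, 0, 0], [0, 0, 0, 0, 0, 0, 0]]}}

```text
t: 10.05
tool_pos: [0.6016, -0.1243, 0.0839]
orientation: [1.0, 0.0, 0.001, 0.0]
ft_force: [-0.1, -0.8, 0.0]
grip_width: 0.0481
gripper_force: 21.4
```

Spot on. It goes down 65 mm to about 0.0185.

>>> {"fn": "jog_arm", "kwargs": {"moves": [[0, 0, 15, 0, 0, 0, 0], [0, 0, 25, 0, 0, 0, 0], [0, 0, 35, 0, 0, 0, 0], [0, 0, 45, 0, 0, 0, 0], [0, 0, 55, 0, 0, 0, 0], [0, 0, 60, 0, 0, 0, 0], [0, 0, 63, 0, 0, 0, 0], [0, 0, 65, 0, 0, 0, 0], [0, 0, 66, 0, 0, 0, 0], [0, 0, 66, 0, 0, 0, 0]]}}

```text
t: 11.05
tool_pos: [0.6014, -0.1243, 0.0184]
orientation: [1.0, 0.0, 0.001, 0.0]
ft_force: [-10.6, 3.6, 24.7]
grip_width: 0.0483
gripper_force: 23.4
```

>>> {"fn": "jog_arm", "kwargs": {"moves": [[0, 0, -0.5, 0, 0, 0, 0], [0, 0, -0.5, 0, 0, 0, 0.6], [0, 0, -0.5, 0, 0, 0, 1], [0, 0, -0.5, 0, 0, 0, 1], [0, 0, -0.5, 0, 0, 0, 1], [0, 0, -30, 0, 0, 0, 1], [0, 0, -70, 0, 0, 0, 1], [0, 0, -120, 0, 0, 0, 1], [-40, 0, -155, 0, 0, 0, 1], [-60, 0, -155, 0, 0, 0, 1], [-60, 0, -155, 0, 0, 0, 1]]}}

```text
t: 12.15
tool_pos: [0.5396, -0.1244, 0.173]
orientation: [1.0, 0.0, 0.001, 0.0]
ft_force: [-0.4, -0.6, -0.4]
grip_width: 0.0856
gripper_force: 0.0
```

```bash
python3 both.py m .6016 -.1243 pics/w5.png
```

```text
[ 0.5405 -0.1244  0.1721]
crop origin 189 40
```

View pics/w5.png

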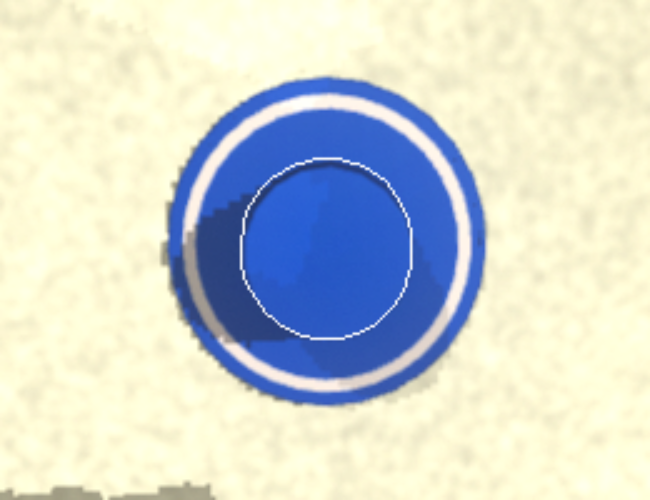

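The medium cup sits flat and centred, its outline matching the prediction. Next is the large blue cup.

>>> {"fn": "jog_arm", "kwargs": {"moves": [[57, -443, 0, 0, 0, 0, 1], [57, -443, 0, 0, 0, 0, 1], [57, -443, 0, 0, 0, 0, 1], [57, -443, 0, 0, 0, 0, 1], [57, -443, 0, 0, 0, 0, 1], [57, -443, 0, 0, 0, 0, 1], [57, -443, 0, 0, 0, 0, 1], [57, -443, 0, 0, 0, 0, 1], [57, -443, 0, 0, 0, 0, 1], [57, -443, 0, 0, 0, 0, 1], [57, -443, 0, 0, 0, 0, 1], [57, -443, 0, 0, 0, 0, 1]]}}

```text
t: 13.4
tool_pos: [0.5979, 0.3182, 0.1706]
orientation: [1.0, 0.0, -0.0, 0.0]
ft_force: [0.2, 0.2, -0.4]
grip_width: 0.0857
gripper_force: 0.0
```

```bash
python3 look.py blue_large .597 .319
```

```text
xy [0.5995 0.3155] area 0.949 tool delta mm [  1.6   2.3 170.9] rotvec [-0.02 -0.03  0.02] z 0.1709 box (280, 173, 89, 104)
```

>>> {"fn": "jog_arm", "kwargs": {"moves": [[2, 2, 30, 0, 0, 0, 1], [2, 2, 60, 0, 0, 0, 1], [2, 2, 90, 0, 0, 0, 1], [2, 2, 120, 0, 0, 0, 1], [2, 2, 140, 0, 0, 0, 1], [2, 2, 155, 0, 0, 0, 1], [2, 2, 155, 0, 0, 0, 1], [2, 2, 155, 0, 0, 0, 0], [2, 2, 155, 0, 0, 0, 0], [2, 2, 155, 0, 0, 0, 0], [2, 2, 155, 0, 0, 0, 0], [2, 2, 155, 0, 0, 0, 0]]}}

```text
t: 14.65
tool_pos: [0.6006, 0.3169, 0.0182]
orientation: [1.0, 0.0, 0.001, -0.0]
ft_force: [-1.2, -2.2, 7.8]
grip_width: 0.065
gripper_force: 22.4
```

>>> {"fn": "jog_arm", "kwargs": {"moves": [[0, 0, -30, 0, 0, 0, 0], [0, 0, -70, 0, 0, 0, 0], [0, 0, -110, 0, 0, 0, 0], [0, 0, -150, 0, 0, 0, 0], [0, 0, -170, 0, 0, 0, 0], [0, 0, -170, 0, 0, 0, 0], [0, 0, -170, 0, 0, 0, 0]]}}

```text
t: 15.35
tool_pos: [0.5997, 0.3168, 0.1866]
orientation: [1.0, 0.0, 0.0, -0.0]
ft_force: [-0.1, -0.2, -1.6]
grip_width: 0.0648
gripper_force: 23.0
```

```bash
python3 held.py l b 16 pics/w6.png
```

```text
tool [0.5994 0.3167 0.1856] grip 0.06476345490685873 pred box (213, 215, 215, 258) seen box (215, 219, 211, 224)
```

View pics/w6.png

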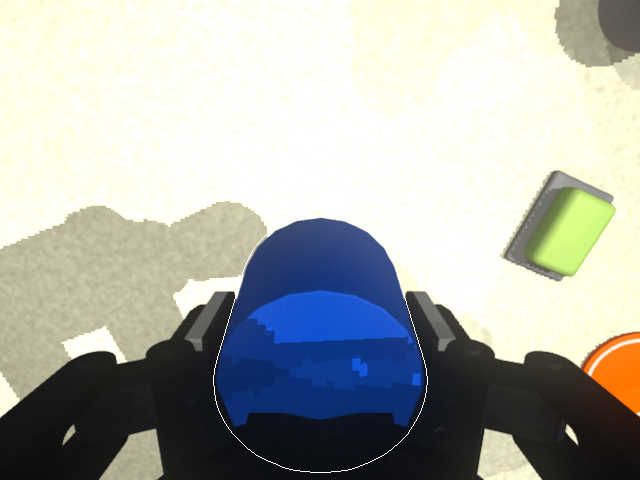

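The large cup is held upright and centred. Moving over the mat.

>>> {"fn": "jog_arm", "kwargs": {"moves": [[2, 441, 0, 0, 0, 0, 0], [2, 441, 0, 0, 0, 0, 0], [2, 441, 0, 0, 0, 0, 0], [2, 441, 0, 0, 0, 0, 0], [2, 441, 0, 0, 0, 0, 0], [2, 441, 0, 0, 0, 0, 0], [2, 441, 0, 0, 0, 0, 0], [2, 441, 0, 0, 0, 0, 0], [2, 441, 0, 0, 0, 0, 0], [2, 441, 0, 0, 0, 0, 0], [2, 441, 0, 0, 0, 0, 0], [2, 441, 0, 0, 0, 0, 0]]}}

```text
t: 16.6
tool_pos: [0.6018, -0.1234, 0.1855]
orientation: [1.0, 0.001, -0.001, -0.0]
ft_force: [-0.2, 1.0, -0.6]
grip_width: 0.0652
gripper_force: 23.0
```

>>> {"fn": "jog_arm", "kwargs": {"moves": [[0, 0, 30, 0, 0, 0, 0], [0, 0, 60, 0, 0, 0, 0], [0, 0, 85, 0, 0, 0, 0], [0, 0, 85, 0, 0, 0, 0], [0, 0, 85, 0, 0, 0, 0], [0, 0, 85, 0, 0, 0, 0]]}}

```text
t: 17.2
tool_pos: [0.6028, -0.1239, 0.103]
orientation: [1.0, 0.001, 0.001, 0.0]
ft_force: [-0.3, 0.2, -0.2]
grip_width: 0.065
gripper_force: 23.0
```

>>> {"fn": "jog_arm", "kwargs": {"moves": [[0, 0, 15, 0, 0, 0, 0], [0, 0, 27, 0, 0, 0, 0], [0, 0, 39, 0, 0, 0, 0], [0, 0, 50, 0, 0, 0, 0], [0, 0, 60, 0, 0, 0, 0], [0, 0, 68, 0, 0, 0, 0], [0, 0, 73, 0, 0, 0, 0], [0, 0, 76, 0, 0, 0, 0], [0, 0, 78, 0, 0, 0, 0], [0, 0, 78, 0, 0, 0, 0]]}}

```text
t: 18.2
tool_pos: [0.6021, -0.1243, 0.0235]
orientation: [1.0, 0.0, 0.0, 0.0]
ft_force: [-0.4, -0.1, -0.2]
grip_width: 0.0647
gripper_force: 23.0
```

>>> {"fn": "jog_arm", "kwargs": {"moves": [[0, 0, 1, 0, 0, 0, 0], [0, 0, 1, 0, 0, 0, 0.8], [0, 0, 1, 0, 0, 0, 1], [0, 0, 1, 0, 0, 0, 1], [0, 0, 1, 0, 0, 0, 1], [0, 0, 1, 0, 0, 0, 1], [0, 0, -30, 0, 0, 0, 1], [0, 0, -70, 0, 0, 0, 1], [0, 0, -120, 0, 0, 0, 1], [-40, 0, -150, 0, 0, 0, 1], [-60, 0, -150, 0, 0, 0, 1], [-60, 0, -150, 0, 0, 0, 1]]}}

```text
t: 19.4
tool_pos: [0.5406, -0.1243, 0.1748]
orientation: [1.0, 0.0, 0.001, 0.0]
ft_force: [-0.2, 0.7, -0.3]
grip_width: 0.0856
gripper_force: 0.0
```

```bash
python3 both.py l .6016 -.1243 pics/w7.png
```

```text
[ 0.5415 -0.1244  0.1741]
crop origin 189 41
```

View pics/w7.png

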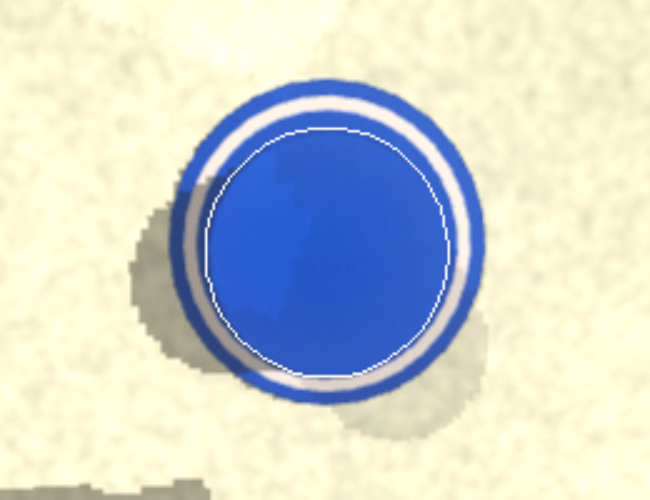

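The blue nest is complete and centred. Next is the medium orange cup, with the gripper turned 40° to stay clear of its pink neighbour.

>>> {"fn": "jog_arm", "kwargs": {"moves": [[-90, 224, 0, 0, 0, 40, 1], [-90, 224, 0, 0, 0, 40, 1], [-90, 224, 0, 0, 0, 40, 1], [-90, 224, 0, 0, 0, 40, 1], [-90, 224, 0, 0, 0, 40, 1], [-90, 224, 0, 0, 0, 40, 1], [-90, 224, 0, 0, 0, 40, 1], [-90, 224, 0, 0, 0, 40, 1], [-90, 224, 0, 0, 0, 40, 1]]}}

```text
t: 20.35
tool_pos: [0.4528, -0.3474, 0.1732]
orientation: [0.94, -0.341, -0.0, -0.0]
ft_force: [-0.0, 0.8, 0.8]
grip_width: 0.0854
gripper_force: 0.0
```

```bash
python3 look.py orange_medium .452 -.3485 0 pics/w8.png
```

```text
xy [ 0.4546 -0.3499] area 0.962 tool delta mm [  3.    0.7 173.3] rotvec [ 1.000e-02 -0.000e+00  3.986e+01] z 0.1733 box (291, 180, 63, 77)
```

View pics/w8.png

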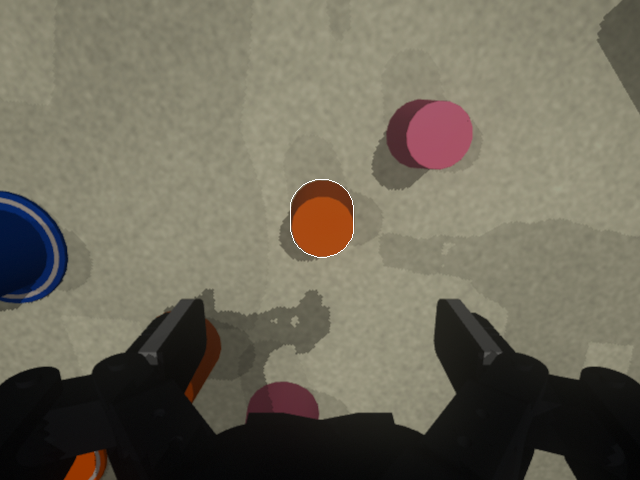

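The medium orange cup is at (322,218). The pink decoy is at (430,134), off the fingers' line. Gripping.

>>> {"fn": "jog_arm", "kwargs": {"moves": [[3, 1, 40, 0, 0, 0, 1], [3, 1, 80, 0, 0, 0, 1], [3, 1, 120, 0, 0, 0, 1], [3, 1, 145, 0, 0, 0, 1], [3, 1, 161, 0, 0, 0, 1], [3, 1, 161, 0, 0, 0, 1], [3, 1, 161, 0, 0, 0, 0], [3, 1, 161, 0, 0, 0, 0], [3, 1, 161, 0, 0, 0, 0], [3, 1, 161, 0, 0, 0, 0], [3, 1, 161, 0, 0, 0, 0], [3, 1, 161, 0, 0, 0, 0]]}}

```text
t: 21.6
tool_pos: [0.4544, -0.3513, 0.0139]
orientation: [0.94, -0.342, 0.001, 0.0]
ft_force: [-0.6, 2.6, 8.7]
grip_width: 0.049
gripper_force: 19.6
```

>>> {"fn": "jog_arm", "kwargs": {"moves": [[0, 0, -30, 0, 0, 0, 0], [0, 0, -70, 0, 0, 0, 0], [0, 0, -110, 0, 0, 0, 0], [0, 0, -150, 0, 0, 0, 0], [0, 0, -170, 0, 0, -10, 0], [0, 0, -170, 0, 0, -40, 0], [0, 0, -170, 0, 0, -40, 0], [0, 0, -170, 0, 0, -40, 0], [0, 0, -170, 0, 0, -40, 0], [0, 0, -170, 0, 0, -40, 0], [0, 0, -170, 0, 0, -40, 0]]}}

```text
t: 22.7
tool_pos: [0.4538, -0.351, 0.1829]
orientation: [1.0, -0.001, 0.0, 0.0]
ft_force: [0.5, -0.2, -1.2]
grip_width: 0.0493
gripper_force: 21.2
```

>>> {"fn": "jog_arm", "kwargs": {"moves": [[-64, -251, 0, 0, 0, 0, 0], [-64, -251, 0, 0, 0, 0, 0], [-64, -251, 0, 0, 0, 0, 0], [-64, -251, 0, 0, 0, 0, 0], [-64, -251, 0, 0, 0, 0, 0], [-64, -251, 0, 0, 0, 0, 0], [-64, -251, 0, 0, 0, 0, 0], [-64, -251, 0, 0, 0, 0, 0]]}}

```text
t: 23.5
tool_pos: [0.39, -0.1007, 0.1826]
orientation: [1.0, -0.0, 0.0, 0.0]
ft_force: [0.8, 0.0, 0.0]
grip_width: 0.0489
gripper_force: 21.2
```

```bash
python3 look.py orange_mat .433 .015 0 pics/w9.png
```

```text
xy [0.4348 0.0133] area 0.974 tool delta mm [  44.7 -114.4  182.4] rotvec [-0.01  0.    0.06] z 0.1824 box (119, 96, 123, 124)
```

View pics/w9.png

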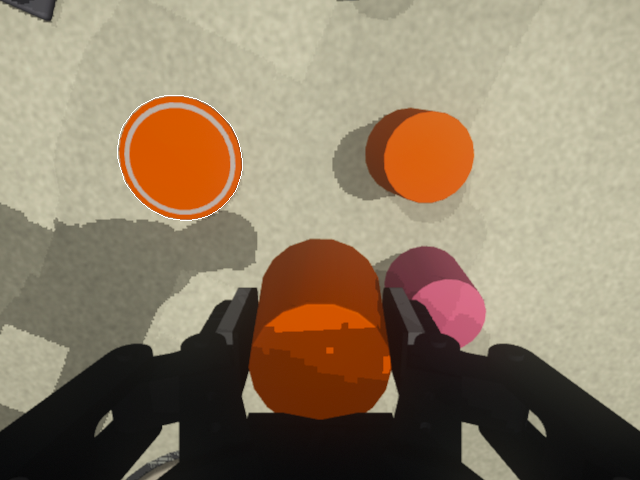

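The orange mat is at (180,158), giving world (0.4348, 0.0133). The cup is held upright, so I'll place it.

>>> {"fn": "jog_arm", "kwargs": {"moves": [[20, -50, 0, 0, 0, 0, 0], [40, -100, 0, 0, 0, 0, 0], [45, -114, 30, 0, 0, 0, 0], [45, -114, 70, 0, 0, 0, 0], [45, -114, 110, 0, 0, 0, 0], [45, -114, 135, 0, 0, 0, 0], [45, -114, 150, 0, 0, 0, 0], [45, -114, 158, 0, 0, 0, 0], [45, -114, 162, 0, 0, 0, 0], [45, -114, 163, 0, 0, 0, 0], [45, -114, 163, 0, 0, 0, 0], [45, -114, 163, 0, 0, 0, 0]]}}

```text
t: 24.75
tool_pos: [0.435, 0.0139, 0.02]
orientation: [1.0, 0.0, 0.001, 0.0]
ft_force: [0.2, 0.3, -0.4]
grip_width: 0.0492
gripper_force: 21.2
```

>>> {"fn": "jog_arm", "kwargs": {"moves": [[0, 0, 1, 0, 0, 0, 0], [0, 0, 1, 0, 0, 0, 0.6], [0, 0, 1, 0, 0, 0, 1], [0, 0, 1, 0, 0, 0, 1], [0, 0, 1, 0, 0, 0, 1], [0, 0, 1, 0, 0, 0, 1], [0, 0, -30, 0, 0, 0, 1], [0, 0, -70, 0, 0, 0, 1], [0, 0, -120, 0, 0, 0, 1], [-30, 0, -152, 0, 0, 0, 1], [-60, 0, -152, 0, 0, 0, 1], [-60, 0, -152, 0, 0, 0, 1]]}}

```text
t: 25.95
tool_pos: [0.3728, 0.0141, 0.1723]
orientation: [1.0, 0.0, 0.001, 0.0]
ft_force: [0.9, -0.4, 0.2]
grip_width: 0.0856
gripper_force: 0.0
```

```bash
python3 both.py m .4348 .0133 pics/w10.png; python3 look.py orange_large .438 -.17
```

```text
[0.374  0.014  0.1719]
crop origin 191 40
xy [ 0.4403 -0.1651] area 0.849 tool delta mm [ 65.5 179.  171.7] rotvec [-0.01  0.07 -0.02] z 0.1716 box (513, 82, 127, 100)
```

View pics/w10.png

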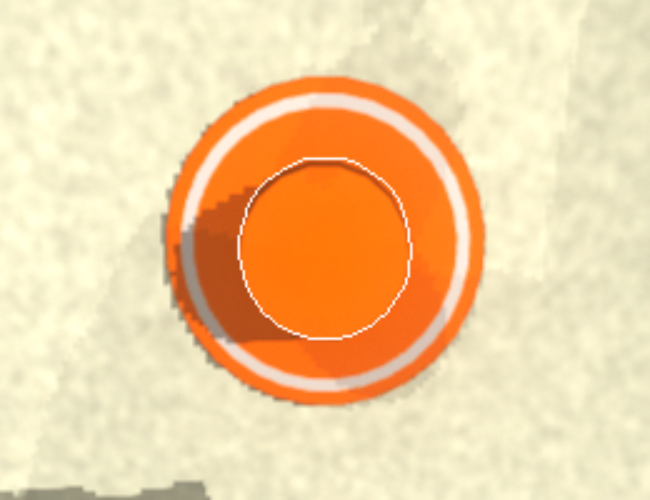

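The medium orange cup is centred and flat. Now the large orange cup.

>>> {"fn": "jog_arm", "kwargs": {"moves": [[65, 184, 0, 0, 0, 0, 1], [65, 184, 0, 0, 0, 0, 1], [65, 184, 0, 0, 0, 0, 1], [65, 184, 0, 0, 0, 0, 1], [65, 184, 0, 0, 0, 0, 1], [65, 184, 0, 0, 0, 0, 1], [65, 184, 0, 0, 0, 0, 1]]}}

```text
t: 26.75
tool_pos: [0.4397, -0.1694, 0.1707]
orientation: [1.0, 0.0, -0.0, -0.0]
ft_force: [1.5, -0.0, -0.7]
grip_width: 0.085
gripper_force: 0.0
```

```bash
python3 look.py orange_large .439 -.17
```

```text
xy [ 0.4409 -0.1721] area 0.978 tool delta mm [  1.3   3.  171. ] rotvec [ 0.03 -0.03 -0.09] z 0.171 box (279, 172, 91, 106)
```

>>> {"fn": "jog_arm", "kwargs": {"moves": [[1, 3, 30, 0, 0, 0, 1], [1, 3, 60, 0, 0, 0, 1], [1, 3, 90, 0, 0, 0, 1], [1, 3, 120, 0, 0, 0, 1], [1, 3, 140, 0, 0, 0, 1], [1, 3, 155, 0, 0, 0, 1], [1, 3, 155, 0, 0, 0, 1], [1, 3, 155, 0, 0, 0, 0], [1, 3, 155, 0, 0, 0, 0], [1, 3, 155, 0, 0, 0, 0], [1, 3, 155, 0, 0, 0, 0], [1, 3, 155, 0, 0, 0, 0]]}}

```text
t: 28.0
tool_pos: [0.4413, -0.1729, 0.0177]
orientation: [1.0, 0.0, 0.001, 0.0]
ft_force: [-1.5, 2.9, 5.9]
grip_width: 0.0654
gripper_force: 20.9
```

>>> {"fn": "jog_arm", "kwargs": {"moves": [[0, 0, -30, 0, 0, 0, 0], [0, 0, -70, 0, 0, 0, 0], [0, 0, -110, 0, 0, 0, 0], [0, 0, -150, 0, 0, 0, 0], [0, 0, -170, 0, 0, 0, 0], [0, 0, -170, 0, 0, 0, 0], [0, 0, -170, 0, 0, 0, 0], [0, 0, -170, 0, 0, 0, 0]]}}

```text
t: 28.8
tool_pos: [0.4403, -0.1727, 0.1856]
orientation: [1.0, 0.0, -0.0, -0.0]
ft_force: [0.3, 0.5, -0.6]
grip_width: 0.0655
gripper_force: 23.0
```

```bash
python3 held.py l o 18 pics/w11.png
```

```text
tool [ 0.4403 -0.1728  0.1854] grip 0.06510797254011702 pred box (214, 214, 212, 255) seen box (209, 216, 234, 228)
```

>>> {"fn": "jog_arm", "kwargs": {"moves": [[-5.5, -186, 0, 0, 0, 0, 0], [-5.5, -186, 0, 0, 0, 0, 0], [-5.5, -186, 0, 0, 0, 0, 0], [-5.5, -186, 0, 0, 0, 0, 0], [-5.5, -186, 0, 0, 0, 0, 0], [-5.5, -186, 0, 0, 0, 0, 0], [-5.5, -186, 30, 0, 0, 0, 0], [-5.5, -186, 60, 0, 0, 0, 0], [-5.5, -186, 85, 0, 0, 0, 0], [-5.5, -186, 85, 0, 0, 0, 0], [-5.5, -186, 85, 0, 0, 0, 0], [-5.5, -186, 85, 0, 0, 0, 0]]}}

```text
t: 30.05
tool_pos: [0.4358, 0.0124, 0.1026]
orientation: [1.0, -0.0, 0.001, 0.0]
ft_force: [-0.4, -0.1, -0.5]
grip_width: 0.0654
gripper_force: 23.0
```

```bash
python3 held.py l o 18 pics/w12.png
```

```text
tool [0.4358 0.0125 0.1027] grip 0.065335756882163 pred box (213, 214, 213, 256) seen box (207, 165, 239, 285)
```

View pics/w12.png

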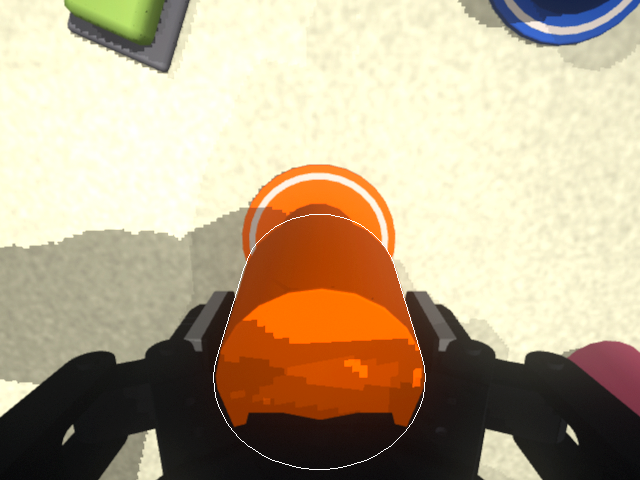

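The large orange cup (top edge about 214) is upright and centred over the mat ring (centre column 319). Lowering.

>>> {"fn": "jog_arm", "kwargs": {"moves": [[-1, -1, 15, 0, 0, 0, 0], [-1, -1, 27, 0, 0, 0, 0], [-1, -1, 39, 0, 0, 0, 0], [-1, -1, 50, 0, 0, 0, 0], [-1, -1, 60, 0, 0, 0, 0], [-1, -1, 68, 0, 0, 0, 0], [-1, -1, 73, 0, 0, 0, 0], [-1, -1, 76, 0, 0, 0, 0], [-1, -1, 78, 0, 0, 0, 0], [-1, -1, 79, 0, 0, 0, 0], [-1, -1, 79, 0, 0, 0, 0]]}}

```text
t: 31.2
tool_pos: [0.4342, 0.014, 0.0228]
orientation: [1.0, 0.0, 0.0, -0.0]
ft_force: [-2.0, -1.0, 4.6]
grip_width: 0.0651
gripper_force: 23.5
```

>>> {"fn": "jog_arm", "kwargs": {"moves": [[0, 0, 0, 0, 0, 0, 0.8], [0, 0, 0, 0, 0, 0, 1], [0, 0, 0, 0, 0, 0, 1], [0, 0, 0, 0, 0, 0, 1], [0, 0, 0, 0, 0, 0, 1], [0, 0, -30, 0, 0, 0, 1], [0, 0, -70, 0, 0, 0, 1], [0, 0, -120, 0, 0, 0, 1], [-30, 0, -152, 0, 0, 0, 1], [-60, 0, -152, 0, 0, 0, 1], [-60, 0, -152, 0, 0, 0, 1]]}}

```text
t: 32.3
tool_pos: [0.3723, 0.0141, 0.1753]
orientation: [1.0, 0.0, 0.001, 0.0]
ft_force: [0.4, -0.6, -0.3]
grip_width: 0.0853
gripper_force: 0.0
```

```bash
python3 both.py l .4348 .0133 pics/w13.png
```

```text
[0.3734 0.014  0.1749]
crop origin 190 39
```

View pics/w13.png

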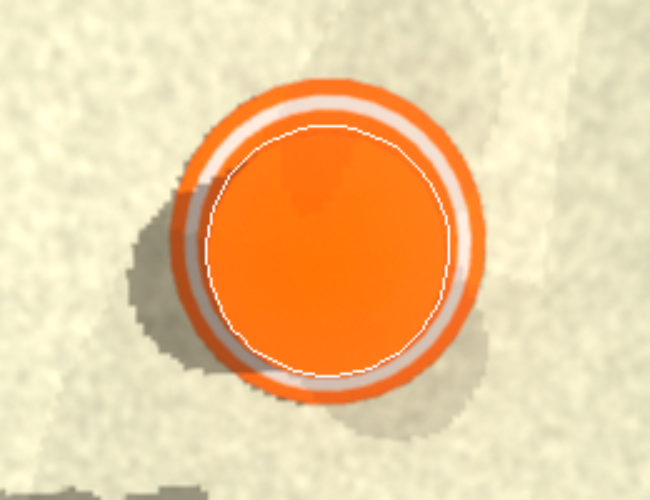

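The orange nest is centred and flat, and the bystanders were not touched. Handing in.

```bash
python3 -c "
from station import r; print(r.sign_off())"
```

```text
the job is handed in; nothing more can be done
None
```

I handed the job in at about 32 s of the 128 s: both nests looked flat and centred on their own mats in the last pictures, with all cups let go and the brush, soap, tub and pink cups left alone; the hand-in call gave no verdict.

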